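# Clamp the carving blank until the knob's clutch slips

### The job

Stand the magnolia blank, boss up, on the clamp's bed, midway along the fence with its long side along it, and let go. Then turn the round brass knob clockwise from above until the jaw has driven the blank flush against the fence and the knob's clutch has slipped a click or two (about 35 degrees, never over a quarter turn). Let go, leaving the blank clamped and the other things undisturbed.

Things in the scene. Friction and masses are not known exactly. Their poses are not given: they have to be found in the camera images.
- blank_center (a point): Pale magnolia carving blank, loose, about 90 g: a rectangular block 40 mm (its x) by 56 mm (its y) by 50 mm tall (z up), with a raised boss 22 x 34 x 10 mm in the middle of its top. The point is the centre of the rectangular block, 25 mm above its underside. Either end may face either way in the clamp.
- clamp: Oak and iron block clamp, fixed to the table: bed 260 (x) by 100 (y) mm, 16 mm thick. Origin: centre of its underside; x points the way the jaw closes, from knob to fence; z up. The fence stands across the bed, its face at x = 105 mm, 50 mm wide (y), 36 mm above the bed. An iron gear housing 70 x 76 mm, top 60 mm above the table, is centred at x = -65 mm and carries the knob.
- seat (a point): A point on top of the clamp's bed (16 mm above the table), midway along the fence and 25 mm in front of its face; axes as the clamp's. A 40 mm blank whose middle stands over it clears the fence by 5 mm and the jaw by at least 5 mm.
- knob_grip (a point): Round knurled brass knob, 40 mm across, upright axis, gripped 67 to 107 mm above the table. The point is on its axis, 93 mm above the table; its axes turn with it. Clockwise from above closes the jaw, 1.4 to 3.8 rad in all, so 1 to 3 grasps. Moving the jaw takes 0.05 N m; once the blank is jammed the clutch slips at a steady 0.3 N m: knob turns, jaw stands still. Felt only while turning; no sound.
- knob (a joint): Slip of the knob's clutch in rad: how far the knob has turned clockwise relative to the gear spindle beneath it. About 0 at the start; it stays so while knob and jaw move together and grows only while the clutch slips. One click is about 0.3 rad.
- slip: Bystander: grey-green stone slip lying flat, 35 x 90 x 14 mm; origin at the centre of its underside, y along its length.
- mallet: Bystander: round boxwood mallet lying on its side, x along it; head 85 mm long and 68 mm across at +x, handle 130 mm long at -x, origin under the joint of head and handle.
- gouge: Bystander: brass-ferruled gouge lying along its x, 218 mm long, 24 mm thick; origin at the front end of the wooden handle (110 mm, to -x), blade to +x.
- chest: Bystander, fixed: red lacquer tool chest 200 (x) x 300 (y) x 100 mm, open, its lid propped up at its -x edge to 285 mm high; origin at the centre of its underside.
- jaw (a joint): Travel in m of the moving oak jaw along the clamp's x towards the fence. Jaw and fence faces are 68 mm apart at 0, so on a 40 mm blank it reads 0.028. It starts at 50 to 66 mm apart. The jaw is 50 mm wide, 36 mm tall and 17 mm thick; both ends of the gap (clamp +y and -y) are open, so a blank can be held there by its 56 mm ends.
Mind the look-alikes: they are no part of the job. Of the things that look like the part that bears blank_center, the smallest one is meant.

How it is judged:
On the way, in this order (a step that is already met when the one before it is completed fails the run):
1. the blank stands on the clamp's bed between fence and jaw and has been let go (x of blank_center in the frame of clamp between 0.06 and 0.09 m and y of blank_center in the frame of clamp between -0.015 and 0.015 m and z of blank_center in the frame of clamp below 0.044 m and angle between blank_center's own z axis and vertical below 0.1 rad and contact force between the fingers and blank below 0.1 N), for 0.2 s.
2. the clutch has slipped by a click with the jaw up against the blank (value of joint knob above 0.3 rad and value of joint jaw between 0.0265 and 0.031 m), for 0.1 s.
At the end, for the whole second after the job is handed in: The blank stands on the bed, boss up, long side along the fence and square to it within 0.08 rad, flush with the fence within 3 mm, midway along it within 15 mm; the jaw is tight on it (backed off under 1.5 mm); the clutch has slipped 0.3 to 1.57 rad; all at rest (x of blank_center in the frame of clamp between 0.082 and 0.088 m and y of blank_center in the frame of clamp between -0.015 and 0.015 m and z of blank_center in the frame of clamp below 0.044 m and angle between blank_center's own z axis and vertical below 0.08 rad and angle between the x axis of blank_center and the x axis of clamp, either way round below 0.08 rad and value of joint knob between 0.3 and 1.57 rad and linear speed of blank below 0.01 m/s and value of joint jaw above 0.0265 m); the robot touches nothing.
It fails at once if the clutch is driven more than a quarter turn past slipping (value of joint knob above 1.57 rad).
It fails at once if the stone slip, the mallet or the gouge is shifted by more than 25 mm (distance of any of slip, mallet, gouge from where it was at the start of the episode above 0.025 m).
It also fails if it takes over 70 s, if anything falls off the work surface, if the arm or the gripper's body presses on something with over 40 N, if the wrist force passes 120 N, or if a joint passes its speed limit or range.

### The arm

A 7-joint arm with a two-finger parallel gripper is mounted at the origin on the work surface. World frame = base frame: x ahead of the robot, y to its left, z up, the work surface at z = 0. Lengths are in m, angles in rad, forces in N, time in s.
With the tool pointing down it reaches from about 0.4 to 0.875 m from the base axis. Payload 19.3 kg.
Tool frame: the origin (TCP) lies at the very end of the fingers, on their centre line; the grasp point (between the pads) lies 19 mm behind it; z points along the fingers, x is the direction in which the jaws open and shut, and the axes are right-handed (so a half turn about z gives the same grasp; the last joint's range is limited). The gripper opens to 85 mm and grips with 20 to 120 N. Pads are 22 mm wide; open, the fingers measure 114 mm over their backs; the gripper's body (76 mm by 85 mm) begins 54 mm behind the grasp point. The pads swing forward as they close: fully open they stand 13 mm farther back than shut.
Start: joints at [1.248, 0.521, -0.036, 1.599, 0.021, 1.021, -0.113], TCP at [0.156, -0.605, 0.231] pointing down, gripper open.
Joint ranges: [-2.91, 2.91], [-0.3, 2.13], [-1.5, 1.42], [0.17, 2.43], [-1.26, 4.41], [0.16, 1.93], [-2.52, 2.52]. Speed limits (rad/s): [1.89, 1.89, 2.39, 2.39, 3.01, 3.01, 3.01].

### API

Orientations are given as [roll, pitch, yaw] about the fixed x, y, z axes, in that order (R = Rz(yaw) Ry(pitch) Rx(roll)).
In Python, from workcell import bot gives the robot as it stands.
- The arm moves only by the tool jog_arm, never from a script. Its argument "increments" is a list of rows, each an object of numbers: "wx", "wy", "wz": the turn, a rotation vector about the tool's x, y, z in degrees; "x", "y", "z": the shift along the tool's x, y, z in cm; "claw": the opening in per cent of the stroke, from 0 (shut) to 100 (fully open). A call has 1 to 10 rows; each row is the pose to reach, as a shift and turn from the pose measured when the call began, along the tool's axes at that moment; what a row does not reach only later rows make up. A row lasts 1/8 s, in which the tool goes at most 62.5 mm and 10.7 degrees, less where a joint would pass 70% of its speed; a pose out of reach is approached as far as the arm can. A call with a gripper value outside its range is refused whole. The fingers move at their own pace and stop on an object; "squeeze" is the grip in N (left out, the last holds). Time passes only in rows, so rows that repeat a pose let the fingers close. It gives the time, the measured TCP pose, the force and the opening at its end, in the units of the state.
- bot.observe(): the state, without advancing time (a new reading comes with each control period).
- bot.grab_frame(name): name is "side" or "top" or "wrist"; returns a dict with "pixels" (420x560x3 uint8, red, green, blue), "fov_y" (degrees; the focal length in pixels is half the picture's height over the tangent of half this angle, whatever the lens; pixels are square), "cx", "cy" (the principal point, pixels), "origin" and "orientation" of the camera in the world. Camera axes: x right, y down, z forward; pixel columns grow to the right and rows downward; lengths in m; the calibration is good to about 2 mm. The wrist camera is an equidistant fisheye: a pixel r from the principal point sees the ray r / f radians off the axis. A picture is of the moment at which its call begins. There is no depth.
- bot.job_done(): hands the job in, once; it reports no verdict.
The state is a dict: "clock": time; "qpos": joint angles; "qd": joint speeds; "joint_efforts": joint torques, N m; "position": TCP position; "tool_rot": TCP orientation; "force": force on the tool from outside, world axes, zero at the start; "moment": the same for the moment, N m; "grip_width": finger opening in m.
Only numpy, scipy, OpenCV 4.12 (cv2) and the standard library are available. Lean on these libraries where they do the work, as an engineer would, in place of code of your own. Each camera call takes 0.05 s, during which the arm holds its last target.

## Working session

There is one attempt and no reset: what is moved stays moved. The work goes in short steps, Python scripts to look and compute and a tool call to move; the robot and the scene stay as the last step left them, time stands still between calls to the robot, and variables do not carry over. Pictures are saved under pics/ and viewed, and the job is handed in when it is done.

Besides the shell and the picture viewer there is one more tool, called after "Emit:" in YAML: its name, and indented under it one key for each argument. jog_arm: Moves the arm, as the interface text tells. Its arguments: {"type":"object","properties":{"increments":{"type":"array","items":{"type":"object","properties":{"wx":{"type":"number"},"wy":{"type":"number"},"wz":{"type":"number"},"x":{"type":"number"},"y":{"type":"number"},"z":{"type":"number"},"claw":{"type":"number"}}}},"squeeze":{"type":"number"}},"required":["increments"]}

```bash
mkdir -p pics; ls
cat > h.py <<'E'
import numpy as np, cv2, json
from workcell import bot
from scipy.spatial.transform import Rotation as R
def Rm(rpy): return R.from_euler('xyz',rpy).as_matrix()
def grab(name,fn=None):
    f=bot.grab_frame(name)
    if fn: cv2.imwrite('pics/'+fn,f['pixels'][:,:,::-1])
    return f
def camR(f):
    o=np.array(f['orientation'],float)
    return o if o.shape==(3,3) else Rm(o)
def ray(f,u,v,fish=False):
    F=f['pixels'].shape[0]/2/np.tan(np.radians(f['fov_y'])/2)
    a=np.array([u-f['cx'],v-f['cy']])
    if fish:
        r=np.hypot(*a);t=r/F
        d=np.r_[a/max(r,1e-9)*np.sin(t),np.cos(t)]
    else: d=np.r_[a/F,1]
    return camR(f)@d
def atz(f,u,v,z,fish=False):
    d=ray(f,u,v,fish);o=np.array(f['origin'],float)
    return o+d*(z-o[2])/d[2]
def proj(f,p,fish=False):
    F=f['pixels'].shape[0]/2/np.tan(np.radians(f['fov_y'])/2)
    c=camR(f).T@(np.array(p,float)-np.array(f['origin'],float))
    if fish:
        rr=np.hypot(c[0],c[1]);t=np.arctan2(rr,c[2]);return np.array([f['cx'],f['cy']])+F*t*c[:2]/max(rr,1e-9)
    return np.array([f['cx'],f['cy']])+F*c[:2]/c[2]
E
python3 - <<'E'
from h import *
print(bot.observe())
for n in ['side','top','wrist']:
    f=grab(n,n+'0.png'); print(n,{k:f[k] for k in f if k!='pixels'})
    import pickle; pickle.dump(f,open(n+'0.pkl','wb'))
E
```

```text
pics
{'clock': 0.0, 'qpos': array([ 1.24777665,  0.5220074 , -0.03632229,  1.59998697,  0.02117729,
        1.02108329, -0.11278888]), 'qd': array([-8.48377253e-04,  6.89436081e-04, -1.66855256e-04,  9.35458753e-05,
       -1.38015660e-03, -6.58388133e-04, -9.39862618e-04]), 'joint_efforts': array([ 1.18712655e-03, -9.27118349e+01,  1.98040478e+00, -3.69942069e+01,
        1.78493047e-02,  7.98778696e-03, -1.10998546e-04]), 'position': array([ 0.15622203, -0.60482638,  0.23073743]), 'tool_rot': array([ 3.14153182e+00,  1.09929357e-03, -1.31799222e+00]), 'force': array([0.03541256, 0.42485891, 0.22503403]), 'moment': array([ 0.01937474,  0.00628527, -0.02853334]), 'grip_width': 0.08545775379417023}
side {'fov_y': 43.017322156916535, 'cx': 280.949152972939, 'cy': 219.89640861522034, 'origin': array([0.31297634, 0.84024087, 1.28673552]), 'orientation': array([-2.44447549,  0.01787244, -2.88737256])}
top {'fov_y': 49.298531821718434, 'cx': 284.5314791183282, 'cy': 211.27231785574696, 'origin': array([ 0.32752214, -0.09824674,  1.46102348]), 'orientation': array([-2.97435154, -0.02458989, -1.58260152])}
wrist {'fov_y': 65.70646984690485, 'cx': 276.98251878160545, 'cy': 209.52565999237112, 'origin': array([ 0.22062201, -0.58849356,  0.37222132]), 'orientation': array([ 2.87445731e+00,  1.04575486e-03, -1.31858736e+00])}
```

View pics/side0.png

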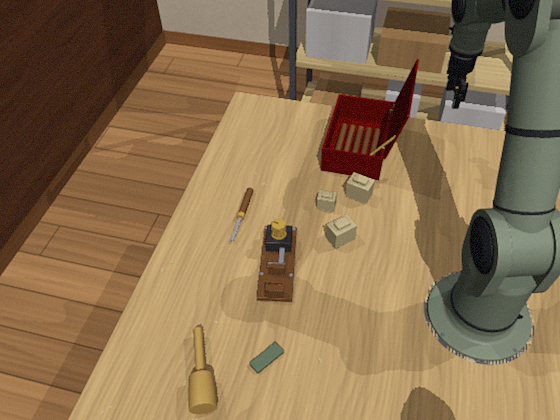

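View pics/top0.png

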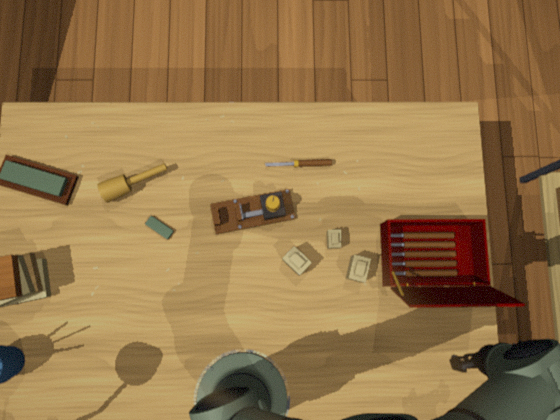

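View pics/wrist0.png

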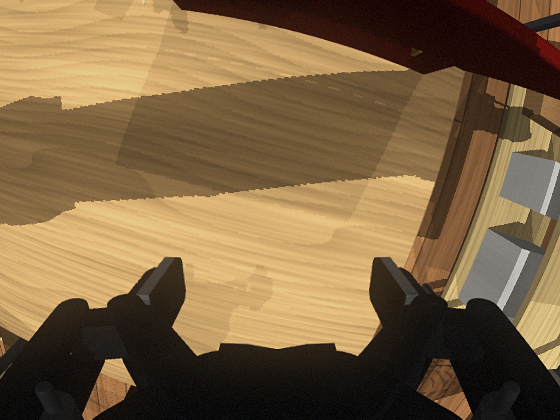

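The top view shows three blanks at about (297,261), (359,268) and (335,238), and the last is the smallest. The clamp is around (252,211) with the knob at (272,203). I'll zoom in next.

Run:
```python
from h import *
import pickle
f=pickle.load(open('top0.pkl','rb')); g=pickle.load(open('side0.pkl','rb'))
im=f['pixels'][180:290,200:380,::-1]; cv2.imwrite('pics/topz.png',cv2.resize(im,None,fx=4.4,fy=4.4,interpolation=cv2.INTER_CUBIC))
im=g['pixels'][170:310,220:400,::-1]; cv2.imwrite('pics/sidez.png',cv2.resize(im,None,fx=4.2,fy=4.2,interpolation=cv2.INTER_CUBIC))
print(atz(f,335,238,.05),atz(f,272,203,.107),atz(f,252,211,.016),atz(f,297,260,.05),atz(f,359,267,.05))
```

```text
[ 0.47999551 -0.29155441  0.05      ] [ 0.58129296 -0.09683066  0.107     ] [ 0.57278493 -0.0326152   0.016     ] [ 0.41315023 -0.17231466  0.05      ] [ 0.38972742 -0.36291743  0.05      ]
```

View pics/topz.png

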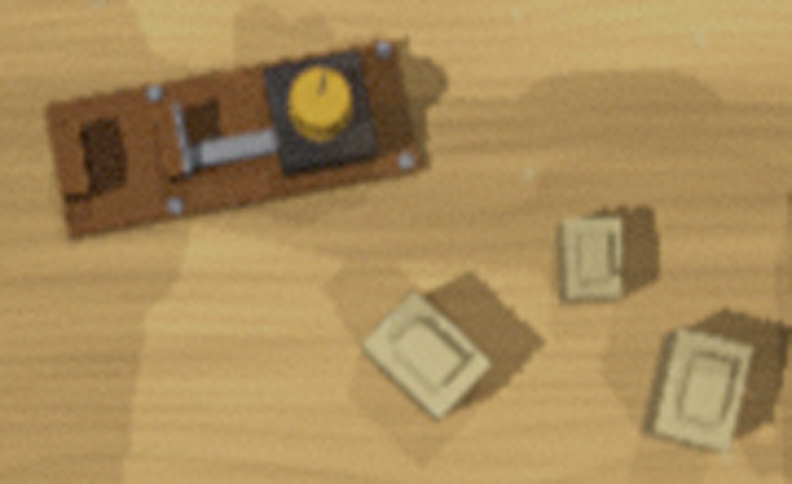

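View pics/sidez.png

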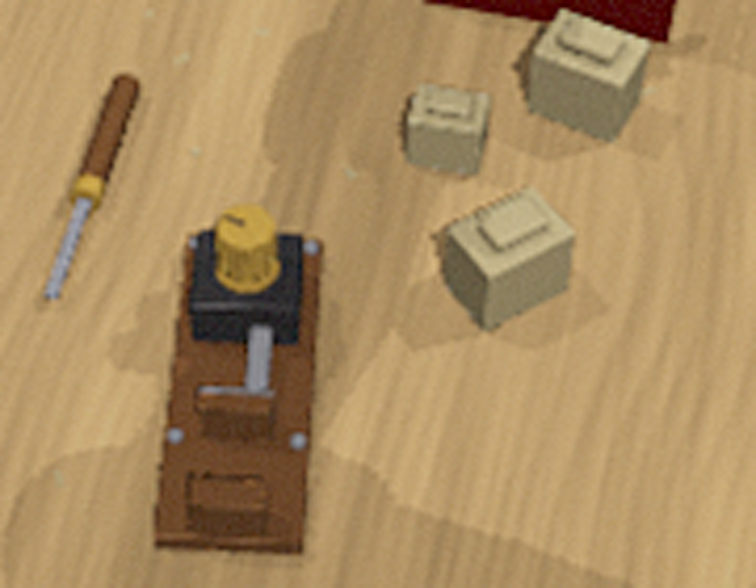

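Run:
```python
from h import *
import pickle
f=pickle.load(open('top0.pkl','rb')); g=pickle.load(open('side0.pkl','rb'))
T=lambda u,v,z: atz(f,200+u/4.4,180+v/4.4,z)[:2]
S=lambda u,v,z: atz(g,220+u/4.2,170+v/4.2,z)[:2]
c=[T(47,103,.016),T(405,40,.016),T(428,165,.016),T(70,238,.016)]
print('bed',np.round(c,4),np.mean(c,0))
d=(c[0]+c[3]-c[1]-c[2])/2;print(np.linalg.norm(d),np.degrees(np.arctan2(d[1],d[0])))
s=[S(157,545,.016),S(302,550,.016),S(323,240,.016),S(186,236,.016)];print('bed side',np.round(s,4),np.mean(s,0))
d=(s[0]+s[1]-s[2]-s[3])/2;print(np.linalg.norm(d),np.degrees(np.arctan2(d[1],d[0])))
print('knob',T(321,98,.107),S(246,224,.107))
b=[T(565,217,.05),T(621,218,.05),T(621,298,.05),T(565,298,.05)];print('blank',np.round(b,4),np.mean(b,0))
print('boss',T(595,257,.06))
b=[S(418,84,.05),S(489,95,.05),S(481,133,.05),S(408,120,.05)];print('blank side',np.round(b,4),np.mean(b,0))
```

```text
bed [[ 0.5984  0.0994]
 [ 0.6436 -0.1618]
 [ 0.5506 -0.1772]
 [ 0.4995  0.0814]] [ 0.5730392  -0.03954269]
0.2643232784397154 100.48777967731436
bed side [[ 0.5935  0.1103]
 [ 0.4999  0.091 ]
 [ 0.5476 -0.1676]
 [ 0.6462 -0.1474]] [ 0.57180257 -0.02844218]
0.26297176891901425 101.0050333773226
knob [ 0.58349876 -0.09971844] [ 0.58526654 -0.09665234]
blank [[ 0.5073 -0.2718]
 [ 0.5063 -0.3115]
 [ 0.4496 -0.3097]
 [ 0.45   -0.2702]] [ 0.47829063 -0.29080128]
boss [ 0.4776421  -0.29084901]
blank side [[ 0.5071 -0.3054]
 [ 0.453  -0.3068]
 [ 0.4516 -0.2677]
 [ 0.5067 -0.2677]] [ 0.47959344 -0.28690392]
```

```bash
cat >> h.py <<'E'
def go(p,yaw,tilt0=True):
    s=bot.observe(); R0=Rm(s['tool_rot']); Rt=R.from_euler('xyz',[np.pi,0,yaw]).as_matrix()
    d=R0.T@(np.array(p)-s['position'])*100; w=np.degrees(R.from_matrix(R0.T@Rt).as_rotvec())
    print('xyz cm',np.round(d,2),'w deg',np.round(w,2),'q7',round(s['qpos'][6],3))
E
python3 - <<'E'
from h import *
go([.156,-.605,.42],-1.318); go([.479,-.289,.42],0)
f=__import__('pickle').load(open('top0.pkl','rb'))
for z in (.1,.285): print([np.round(atz(f,u,v,z)[:2],3) for u,v in [(383,222),(487,222),(383,305),(520,304)]])
E
```

```text
xyz cm [-1.000e-02  3.000e-02 -1.892e+01] w deg [ 0.    0.05 -0.  ] q7 -0.113
xyz cm [-22.53 -39.15 -18.9 ] w deg [-3.000e-02  5.000e-02 -7.552e+01] q7 -0.113
[array([ 0.522, -0.432]), array([ 0.519, -0.749]), array([ 0.276, -0.42 ]), array([ 0.274, -0.827])]
[array([ 0.495, -0.386]), array([ 0.493, -0.661]), array([ 0.283, -0.376]), array([ 0.281, -0.728])]
```

Emit:
jog_arm:
  increments:
    - {"z":-6,"claw":100}
    - {"z":-12}
    - {"z":-18}
    - {"x":-3,"y":-5,"z":-19,"wz":-10}
    - {"x":-6,"y":-10,"z":-19,"wz":-20}
    - {"x":-9,"y":-15.5,"z":-19,"wz":-30}
    - {"x":-12,"y":-21,"z":-19,"wz":-40}
    - {"x":-15,"y":-26,"z":-19,"wz":-50}
    - {"x":-18,"y":-31,"z":-19,"wz":-60}
    - {"x":-21,"y":-36,"z":-19,"wz":-70}

```text
schema error: expected keys wx, wy, wz, x, y, z, claw
```

Run:
```python
from h import *
go([.479,-.289,.2],0)
```

```text
xyz cm [-22.51 -39.15   3.1 ] w deg [-3.000e-02  5.000e-02 -7.552e+01] q7 -0.113
```

All keys are required.

Emit:
jog_arm:
  increments:
    - {"x":0,"y":0,"z":-6,"wx":0,"wy":0,"wz":0,"claw":100}
    - {"x":0,"y":0,"z":-12,"wx":0,"wy":0,"wz":0,"claw":100}
    - {"x":0,"y":0,"z":-18,"wx":0,"wy":0,"wz":0,"claw":100}
    - {"x":-3,"y":-5,"z":-19,"wx":0,"wy":0,"wz":-10,"claw":100}
    - {"x":-6,"y":-10,"z":-19,"wx":0,"wy":0,"wz":-20,"claw":100}
    - {"x":-9,"y":-15.5,"z":-19,"wx":0,"wy":0,"wz":-30,"claw":100}
    - {"x":-12,"y":-21,"z":-19,"wx":0,"wy":0,"wz":-40,"claw":100}
    - {"x":-15,"y":-26,"z":-19,"wx":0,"wy":0,"wz":-50,"claw":100}
    - {"x":-18,"y":-31,"z":-19,"wx":0,"wy":0,"wz":-60,"claw":100}
    - {"x":-21,"y":-36,"z":-19,"wx":0,"wy":0,"wz":-70,"claw":100}

```text
clock: 1.4
position: [0.4533, -0.3102, 0.421]
tool_rot: [-3.141, 0.0, -0.091]
force: [-0.4, -1.0, 0.3]
grip_width: 0.0856
```

Run:
```python
from h import *
go([.479,-.289,.2],0)
```

```text
xyz cm [ 2.38 -2.33 22.11] w deg [-0.04  0.02 -5.2 ] q7 0.294
```

Emit:
jog_arm:
  increments:
    - {"x":1,"y":-1,"z":6,"wx":0,"wy":0,"wz":-5.2,"claw":100}
    - {"x":2.4,"y":-2.3,"z":12,"wx":0,"wy":0,"wz":-5.2,"claw":100}
    - {"x":2.4,"y":-2.3,"z":18,"wx":0,"wy":0,"wz":-5.2,"claw":100}
    - {"x":2.4,"y":-2.3,"z":22,"wx":0,"wy":0,"wz":-5.2,"claw":100}
    - {"x":2.4,"y":-2.3,"z":22,"wx":0,"wy":0,"wz":-5.2,"claw":100}

```text
clock: 2.02
position: [0.4779, -0.2886, 0.1989]
tool_rot: [-3.138, 0.004, 0.0]
force: [0.2, -0.1, 0.4]
grip_width: 0.0855
```

Run:
```python
from h import *
import pickle
f=grab('wrist','w1.png');pickle.dump(f,open('w1.pkl','wb'));print(f['origin'],f['orientation']);go([.479,-.289,.012],0)
```

```text
[ 0.47851155 -0.22271213  0.34057045] [ 2.87833091e+00  5.20715573e-03 -2.25550152e-04]
xyz cm [2.000e-02 1.000e-02 1.891e+01] w deg [-0.09  0.08  0.01] q7 0.221
```

View pics/w1.png

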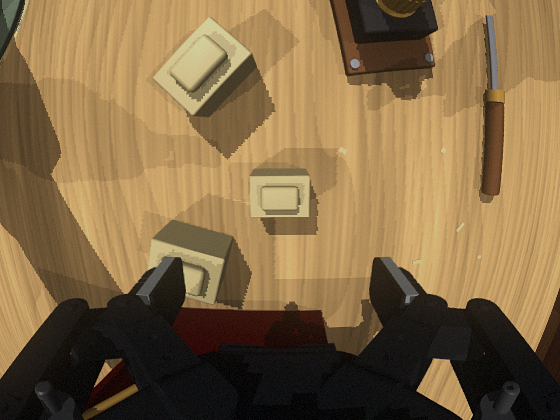

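Run:
```python
from h import *
import pickle
f=pickle.load(open('w1.pkl','rb'))
im=f['pixels'][150:240,230:330,::-1]; cv2.imwrite('pics/w1z.png',cv2.resize(im,None,fx=6,fy=6,interpolation=cv2.INTER_CUBIC))
b=[atz(f,u,v,.05,True)[:2] for u,v in [(250,177),(309,177),(309,217),(250,217)]];print(np.round(b,4),np.mean(b,0))
```

```text
[[ 0.4525 -0.2705]
 [ 0.506  -0.2705]
 [ 0.5069 -0.3082]
 [ 0.4518 -0.3083]] [ 0.47929955 -0.28937047]
```

View pics/w1z.png

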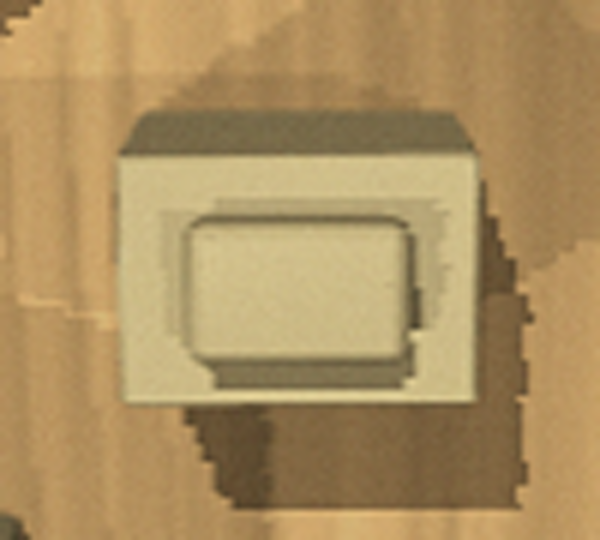

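The block's top-face corners are at about (250,176) and (309,217), which puts its centre at (0.479, -0.289) with the long side along world x. That agrees with the top and side views, so I'm going down to grasp.

Emit:
jog_arm:
  increments:
    - {"x":0.1,"y":0,"z":5,"wx":0,"wy":0,"wz":0,"claw":100}
    - {"x":0.1,"y":0,"z":10,"wx":0,"wy":0,"wz":0,"claw":100}
    - {"x":0.1,"y":0,"z":14,"wx":0,"wy":0,"wz":0,"claw":100}
    - {"x":0.1,"y":0,"z":17,"wx":0,"wy":0,"wz":0,"claw":100}
    - {"x":0.1,"y":0,"z":18.7,"wx":0,"wy":0,"wz":0,"claw":100}
    - {"x":0.1,"y":0,"z":18.7,"wx":0,"wy":0,"wz":0,"claw":100}
    - {"x":0.1,"y":0,"z":18.7,"wx":0,"wy":0,"wz":0,"claw":50}
    - {"x":0.1,"y":0,"z":18.7,"wx":0,"wy":0,"wz":0,"claw":50}
    - {"x":0.1,"y":0,"z":18.7,"wx":0,"wy":0,"wz":0,"claw":50}
    - {"x":0.1,"y":0,"z":18.7,"wx":0,"wy":0,"wz":0,"claw":50}
  squeeze: 30

```text
clock: 3.32
position: [0.4804, -0.2894, 0.0155]
tool_rot: [-3.141, -0.0, -0.0]
force: [-3.0, 0.0, 9.6]
grip_width: 0.0554
```

Run:
```python
from h import *
print(bot.observe()['grip_width']);go([.479,-.289,.15],0);go([.557,.045,.15],np.radians(10.7))
```

```text
0.05540292253473063
xyz cm [ -0.14  -0.05 -13.45] w deg [-0.02 -0.01 -0.01] q7 0.084
xyz cm [  7.65 -33.45 -13.43] w deg [-2.000e-02 -1.000e-02 -1.071e+01] q7 0.084
```

Emit:
jog_arm:
  increments:
    - {"x":0,"y":0,"z":-4,"wx":0,"wy":0,"wz":0,"claw":50}
    - {"x":0,"y":0,"z":-10,"wx":0,"wy":0,"wz":0,"claw":50}
    - {"x":0,"y":0,"z":-16,"wx":0,"wy":0,"wz":0,"claw":50}
    - {"x":0.5,"y":-5,"z":-18.5,"wx":0,"wy":0,"wz":-2,"claw":50}
    - {"x":2,"y":-11,"z":-18.5,"wx":0,"wy":0,"wz":-5,"claw":50}
    - {"x":4,"y":-17,"z":-18.5,"wx":0,"wy":0,"wz":-10.7,"claw":50}
    - {"x":6,"y":-22.5,"z":-18.5,"wx":0,"wy":0,"wz":-10.7,"claw":50}
    - {"x":7.6,"y":-26,"z":-18.5,"wx":0,"wy":0,"wz":-10.7,"claw":50}
    - {"x":7.6,"y":-26,"z":-18.5,"wx":0,"wy":0,"wz":-10.7,"claw":50}

```text
clock: 4.45
position: [0.5572, -0.0262, 0.2014]
tool_rot: [-3.14, -0.002, 0.191]
force: [-0.5, -1.5, -1.6]
grip_width: 0.0554
```

Run:
```python
from h import *
import pickle
f=grab('wrist','w2.png');pickle.dump(f,open('w2.pkl','wb'));print(f['origin'],f['orientation']);s=bot.observe();print(s['force'],s['grip_width'])
```

```text
[0.54434727 0.03874574 0.34292596] [ 2.87650228e+00 -8.91866319e-04  1.90471512e-01]
[ 0.01462688 -1.32932367 -1.39464665] 0.05548308836580779
```

View pics/w2.png

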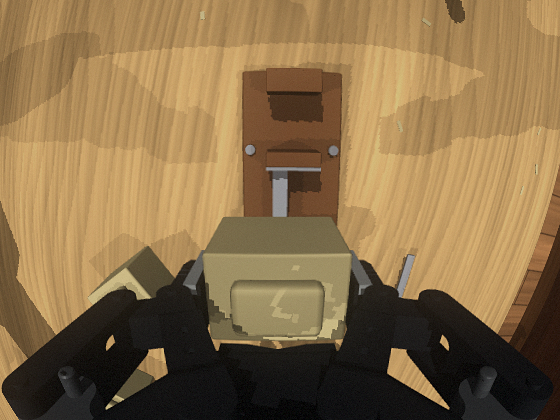

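Run:
```python
from h import *
import pickle
f=pickle.load(open('w2.pkl','rb'))
im=f['pixels'][60:220,230:360,::-1]; cv2.imwrite('pics/w2z.png',cv2.resize(im,None,fx=3.7*1.3,fy=3.7,interpolation=cv2.INTER_CUBIC))
im=f['pixels'][60:180,230:360,::-1]; cv2.imwrite('pics/w2z.png',cv2.convertScaleAbs(cv2.resize(im,None,fx=5,fy=5,interpolation=cv2.INTER_CUBIC),alpha=1.8))
```

```text
(no output)
```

View pics/w2z.png

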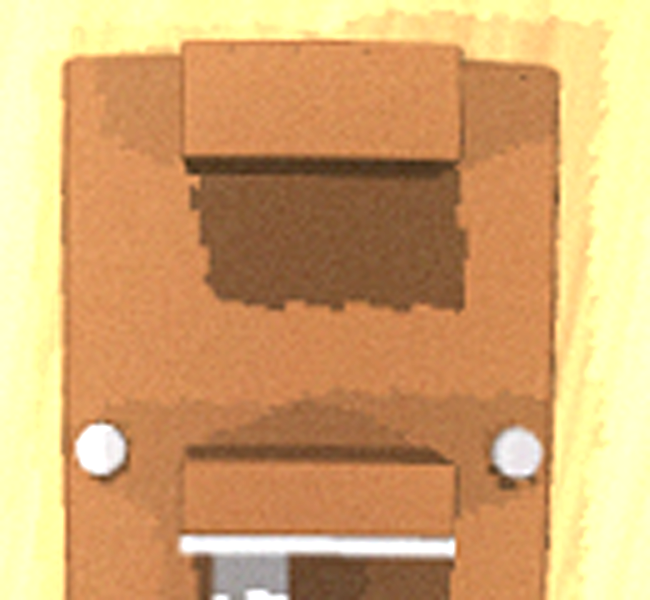

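Run:
```python
from h import *
import pickle
f=pickle.load(open('w2.pkl','rb'))
W=lambda u,v,z: atz(f,230+u/5,60+v/5,z,True)[:2]
fe=[W(184,158,.052),W(461,160,.052)]; fb=[W(192,173,.016),W(458,172,.016)]
ja=[W(186,460,.052),W(455,463,.052)]; jb=[W(188,446,.016),W(448,448,.016)]
bc=[W(66,64,.016),W(557,70,.016)]
for n,x in zip(['fence top','fence base','jaw top','jaw base','bedend'],[fe,fb,ja,jb,bc]):
    d=x[1]-x[0]; print(n,np.round(np.mean(x,0),4),'len',round(np.linalg.norm(d),4),'ang',round(np.degrees(np.arctan2(d[1],d[0])),2))
for a in (10.3,10.7,11):
    a=np.radians(a);u=np.array([-np.sin(a),np.cos(a)])
    print('seat',np.mean(fe,0)-.025*u,'gap',(np.mean(fe,0)-np.mean(ja,0))@u)
# knob pose via bolts etc: seat->knob distance 145mm
    print('knob',np.mean(fe,0)-.17*u, 'bedend center', np.mean(bc,0)-.05*u)
```

```text
fence top [0.5544 0.0699] len 0.049 ang 11.24
fence base [0.5567 0.0711] len 0.0529 ang 11.89
jaw top [0.5646 0.0163] len 0.0483 ang 10.62
jaw base [0.5661 0.0164] len 0.0524 ang 10.83
bedend [0.55   0.0925] len 0.098 ang 10.96
seat [0.55889879 0.04526156] gap 0.05447112532647974
knob [ 0.58482511 -0.09740177] bedend center [0.5589896  0.04333047]
seat [0.5590704  0.04529336] gap 0.05447308032808484
knob [ 0.58599206 -0.09718549] bedend center [0.55933282 0.04339408]
seat [0.55919896 0.04531801] gap 0.05447280427454733
knob [ 0.58686626 -0.09701794] bedend center [0.55958994 0.04344336]
```

Run:
```python
from h import *
go([.559,.0445,.2],np.radians(10.9));go([.559,.0445,.075],np.radians(10.9))
```

```text
xyz cm [ 1.6  -7.12  0.12] w deg [-0.02 -0.04 -0.08] q7 -0.135
xyz cm [ 1.59 -7.11 12.62] w deg [-0.02 -0.04 -0.08] q7 -0.135
```

Emit:
jog_arm:
  increments:
    - {"x":0.8,"y":-4,"z":0,"wx":0,"wy":0,"wz":0,"claw":50}
    - {"x":1.6,"y":-7.1,"z":0,"wx":0,"wy":0,"wz":0,"claw":50}
    - {"x":1.6,"y":-7.1,"z":5,"wx":0,"wy":0,"wz":0,"claw":50}
    - {"x":1.6,"y":-7.1,"z":10,"wx":0,"wy":0,"wz":0,"claw":50}
    - {"x":1.6,"y":-7.1,"z":12.5,"wx":0,"wy":0,"wz":0,"claw":50}
    - {"x":1.6,"y":-7.1,"z":12.5,"wx":0,"wy":0,"wz":0,"claw":50}

```text
clock: 5.25
position: [0.5582, 0.0431, 0.0753]
tool_rot: [-3.142, 0.002, 0.188]
force: [-0.1, 0.2, -0.7]
grip_width: 0.0557
```

Run:
```python
from h import *
import pickle
f=grab('wrist','w3.png');pickle.dump(f,open('w3.pkl','wb'))
g=grab('side');cv2.imwrite('pics/s3.png',cv2.resize(g['pixels'][190:320,210:350,::-1],None,fx=4.3,fy=4.3,interpolation=cv2.INTER_CUBIC))
go([.559,.0445,.031],np.radians(10.9))
```

```text
xyz cm [-0.05 -0.09  4.64] w deg [ 0.   -0.1  -0.14] q7 -0.377
```

View pics/w3.png

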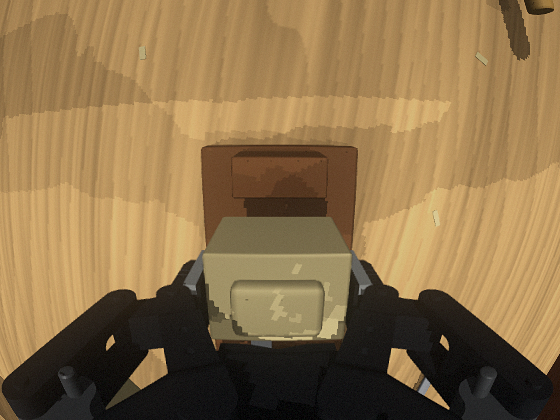

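View pics/s3.png

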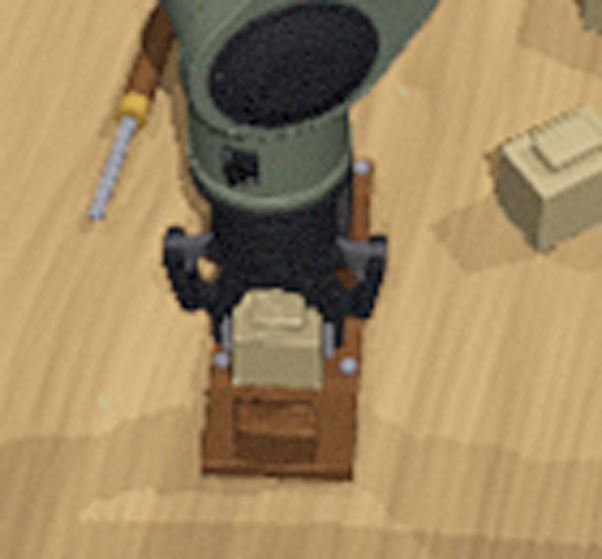

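Run:
```python
from h import *
import pickle
f=pickle.load(open('w3.pkl','rb'))
cv2.imwrite('pics/w3z.png',cv2.convertScaleAbs(cv2.resize(f['pixels'][140:260,195:360,::-1],None,fx=4.5,fy=4.5,interpolation=cv2.INTER_CUBIC),alpha=1.7))
W=lambda u,v,z: atz(f,u,v,z,True)[:2]
A=np.mean([W(232,197.5,.052),W(327,197.5,.052)],0);B=np.mean([W(221.5,217,.06),W(331.5,217,.06)],0)
a=np.radians(10.9);u=np.array([-np.sin(a),np.cos(a)])
print(A,B,(A-B)@u,W(221.5,217,.06),W(331.5,217,.06))
```

```text
[0.55396778 0.07076644] [0.55396636 0.06234003] 0.00827411609428716 [0.52653942 0.0571259 ] [0.5813933  0.06755416]
```

View pics/w3z.png

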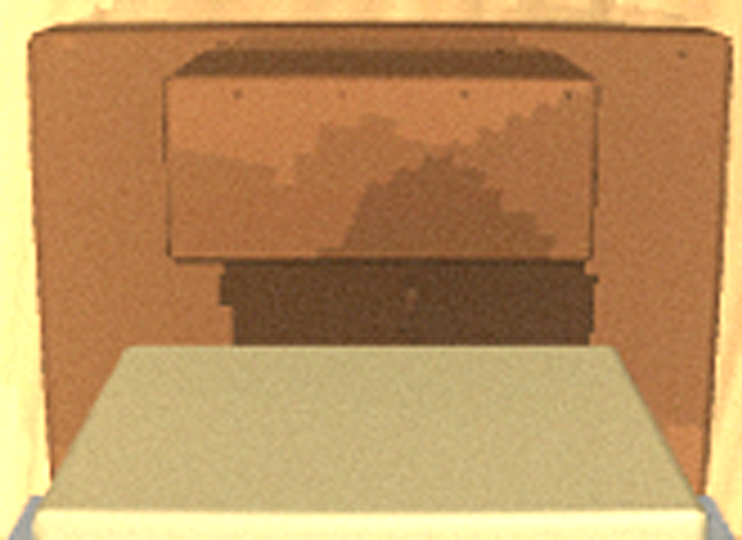

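The blank clears the fence by about 8 mm and is parallel to it. I'll shift it 1 mm forward and lower it.

Emit:
jog_arm:
  increments:
    - {"x":0,"y":-0.1,"z":0,"wx":0,"wy":0,"wz":0,"claw":50}
    - {"x":0,"y":-0.1,"z":1.5,"wx":0,"wy":0,"wz":0,"claw":50}
    - {"x":0,"y":-0.1,"z":3,"wx":0,"wy":0,"wz":0,"claw":50}
    - {"x":0,"y":-0.1,"z":3.8,"wx":0,"wy":0,"wz":0,"claw":50}
    - {"x":0,"y":-0.1,"z":4.3,"wx":0,"wy":0,"wz":0,"claw":50}
    - {"x":0,"y":-0.1,"z":4.4,"wx":0,"wy":0,"wz":0,"claw":50}

```text
clock: 6.1
position: [0.5594, 0.0447, 0.033]
tool_rot: [3.142, -0.001, 0.188]
force: [-0.9, 0.3, -0.8]
grip_width: 0.0557
```

Emit:
jog_arm:
  increments:
    - {"x":0,"y":0,"z":0.15,"wx":0,"wy":0,"wz":0,"claw":50}
    - {"x":0,"y":0,"z":0.2,"wx":0,"wy":0,"wz":0,"claw":50}
    - {"x":0,"y":0,"z":0.2,"wx":0,"wy":0,"wz":0,"claw":50}

```text
clock: 6.48
position: [0.5596, 0.0448, 0.0316]
tool_rot: [3.141, -0.002, 0.188]
force: [-1.6, -0.7, 4.8]
grip_width: 0.0554
```

Contact with the bed shows at z = 0.0316, which matches the expected height. Opening.

Emit:
jog_arm:
  increments:
    - {"x":0,"y":0,"z":0,"wx":0,"wy":0,"wz":0,"claw":75}
    - {"x":0,"y":0,"z":0,"wx":0,"wy":0,"wz":0,"claw":100}
    - {"x":0,"y":0,"z":0,"wx":0,"wy":0,"wz":0,"claw":100}
    - {"x":0,"y":0,"z":0,"wx":0,"wy":0,"wz":0,"claw":100}
    - {"x":0,"y":0,"z":-3,"wx":0,"wy":0,"wz":0,"claw":100}
    - {"x":0,"y":0,"z":-8,"wx":0,"wy":0,"wz":0,"claw":100}
    - {"x":0,"y":0,"z":-13,"wx":0,"wy":0,"wz":0,"claw":100}
    - {"x":0,"y":3,"z":-15,"wx":0,"wy":0,"wz":0,"claw":100}
    - {"x":0,"y":6,"z":-15,"wx":0,"wy":0,"wz":0,"claw":100}
    - {"x":0,"y":6,"z":-15,"wx":0,"wy":0,"wz":0,"claw":100}

```text
clock: 7.72
position: [0.5707, -0.0168, 0.1816]
tool_rot: [3.14, -0.002, 0.184]
force: [-0.5, -0.0, -0.8]
grip_width: 0.0853
```

Run:
```python
from h import *
import pickle
f=grab('wrist','w4.png');pickle.dump(f,open('w4.pkl','wb'));print(bot.observe()['qpos'])
go([.585,-.098,.2],np.radians(10.9));
```

```text
[ 0.29274387  0.53592439 -0.51900521  1.77780393  0.3262746   0.91227514
 -0.18130767]
xyz cm [-0.1   8.43 -1.85] w deg [ 0.01 -0.1  -0.23] q7 -0.181
```

View pics/w4.png

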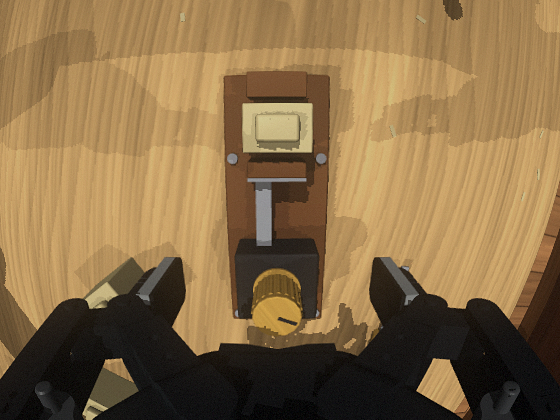

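The blank is on the bed between jaw and fence, at about (277,127). The knob top is at about (277,314). Measuring both.

Run:
```python
from h import *
import pickle
f=pickle.load(open('w4.pkl','rb'))
cv2.imwrite('pics/w4z.png',cv2.convertScaleAbs(cv2.resize(f['pixels'][230:350,210:340,::-1],None,fx=4.5,fy=4.5,interpolation=cv2.INTER_CUBIC),alpha=1.3))
W=lambda u,v,z: atz(f,u,v,z,True)[:2]
print('knob',W(277,314,.107))
c=[W(242,104,.066),W(312,104,.066),W(313,152,.066),W(242,152,.066)];print(np.round(c,4),np.mean(c,0)); d=c[1]-c[0];print(np.degrees(np.arctan2(d[1],d[0])))
```

```text
knob [ 0.58475073 -0.09306081]
[[0.5288 0.0585]
 [0.5826 0.0685]
 [0.5907 0.0312]
 [0.5354 0.0209]] [0.5593755 0.0447472]
10.539265874700687
```

View pics/w4z.png

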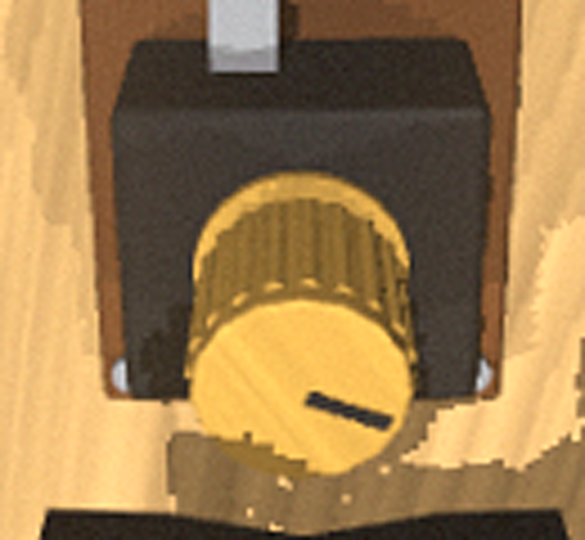

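Emit:
jog_arm:
  increments:
    - {"x":0,"y":2,"z":-1.5,"wx":0,"wy":0,"wz":-10,"claw":100}
    - {"x":-0.1,"y":5,"z":-1.8,"wx":0,"wy":0,"wz":-20,"claw":100}
    - {"x":-0.1,"y":7,"z":-1.8,"wx":0,"wy":0,"wz":-30,"claw":100}
    - {"x":-0.1,"y":8.3,"z":-1.8,"wx":0,"wy":0,"wz":-40,"claw":100}
    - {"x":-0.1,"y":8.3,"z":-1.8,"wx":0,"wy":0,"wz":-50,"claw":100}
    - {"x":-0.1,"y":8.3,"z":-1.8,"wx":0,"wy":0,"wz":-60,"claw":100}
    - {"x":-0.1,"y":8.3,"z":-1.8,"wx":0,"wy":0,"wz":-70,"claw":100}
    - {"x":-0.1,"y":8.3,"z":-1.8,"wx":0,"wy":0,"wz":-80,"claw":100}
    - {"x":-0.1,"y":8.3,"z":-1.8,"wx":0,"wy":0,"wz":-85,"claw":100}
    - {"x":-0.1,"y":8.3,"z":-1.8,"wx":0,"wy":0,"wz":-85,"claw":100}

```text
clock: 9.02
position: [0.5847, -0.0958, 0.1993]
tool_rot: [3.14, -0.001, 1.67]
force: [0.6, -0.6, -1.1]
grip_width: 0.0855
```

Run:
```python
from h import *
s=bot.observe();print(s['qpos'],s['tool_rot'])
go([.585,-.0965,.074],s['tool_rot'][2])
f=grab('wrist','w5.png');print(atz(f,280,150,.1,True))
```

```text
[ 0.64135367  0.63769331 -0.86662704  1.69178813  0.54321418  1.06906566
  1.27196111] [ 3.14017131e+00 -6.48275106e-04  1.67009723e+00]
xyz cm [-8.000e-02  1.000e-02  1.253e+01] w deg [ 0.08 -0.04 -0.  ] q7 1.272
[ 0.53816353 -0.09832256  0.1       ]
```

View pics/w5.png

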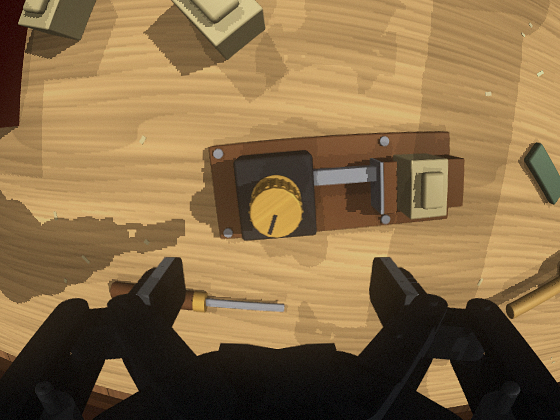

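The knob top is at about (276,211), and q7 = 1.27 leaves about 217° of clockwise travel. Checking the knob centre from this view.

Run:
```python
from h import *
f=grab('wrist')
print(atz(f,276.3,213,.107,True))
cv2.imwrite('pics/w5z.png',cv2.resize(f['pixels'][160:250,220:330,::-1],None,fx=6,fy=6,interpolation=cv2.INTER_CUBIC))
```

```text
[ 0.58460257 -0.09665797  0.107     ]
```

View pics/w5z.png

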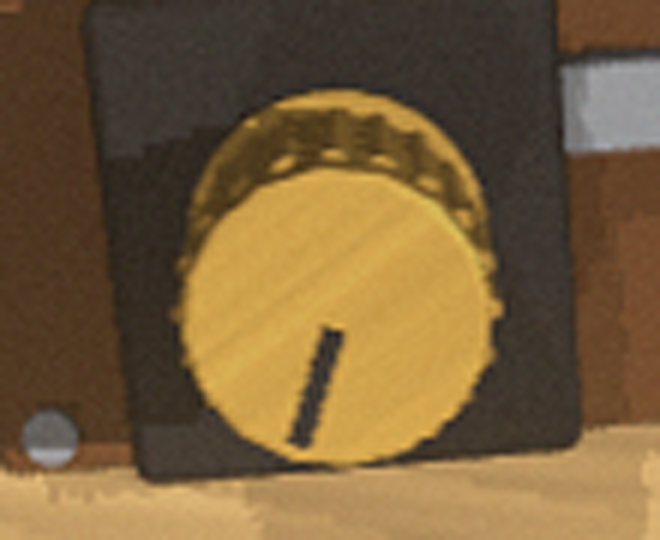

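Emit:
jog_arm:
  increments:
    - {"x":-0.1,"y":0,"z":5,"wx":0,"wy":0,"wz":0,"claw":100}
    - {"x":-0.1,"y":0,"z":9,"wx":0,"wy":0,"wz":0,"claw":100}
    - {"x":-0.1,"y":0,"z":12,"wx":0,"wy":0,"wz":0,"claw":100}
    - {"x":-0.1,"y":0,"z":12.5,"wx":0,"wy":0,"wz":0,"claw":100}
    - {"x":-0.1,"y":0,"z":12.5,"wx":0,"wy":0,"wz":0,"claw":35}
    - {"x":-0.1,"y":0,"z":12.5,"wx":0,"wy":0,"wz":0,"claw":35}
    - {"x":-0.1,"y":0,"z":12.5,"wx":0,"wy":0,"wz":0,"claw":35}
    - {"x":-0.1,"y":0,"z":12.5,"wx":0,"wy":0,"wz":0,"claw":35}
    - {"x":-0.1,"y":0,"z":12.5,"wx":0,"wy":0,"wz":0,"claw":35}
  squeeze: 70

```text
clock: 10.25
position: [0.5857, -0.097, 0.0758]
tool_rot: [3.138, 0.0, 1.668]
force: [-2.2, 1.0, 11.3]
grip_width: 0.0386
```

Run:
```python
from h import *
s=bot.observe();print(s['qpos'],s['tool_rot'],s['force'],s['moment'],s['grip_width'])
go([.5846,-.0967,.074],s['tool_rot'][2])
```

```text
[ 0.57196024  0.78751669 -0.75926756  1.77574152  0.6960821   0.86454347
  1.15469173] [3.13835111e+00 3.06715344e-04 1.66789944e+00] [-2.21197977  0.95568625 11.26679848] [ 0.18051906  0.65066383 -0.03940188] 0.0386216470669252
xyz cm [ 0.04 -0.1   0.18] w deg [0.19 0.02 0.  ] q7 1.155
```

Gripped. Turning clockwise (wz+), and I'll watch the moment about z.

Emit:
jog_arm:
  increments:
    - {"x":0,"y":-0.1,"z":0,"wx":0,"wy":0,"wz":6,"claw":35}
    - {"x":0,"y":-0.1,"z":0,"wx":0,"wy":0,"wz":13,"claw":35}
    - {"x":0,"y":-0.1,"z":0,"wx":0,"wy":0,"wz":20,"claw":35}
    - {"x":0,"y":-0.1,"z":0,"wx":0,"wy":0,"wz":27,"claw":35}
    - {"x":0,"y":-0.1,"z":0,"wx":0,"wy":0,"wz":34,"claw":35}
    - {"x":0,"y":-0.1,"z":0,"wx":0,"wy":0,"wz":41,"claw":35}
    - {"x":0,"y":-0.1,"z":0,"wx":0,"wy":0,"wz":48,"claw":35}

```text
clock: 11.12
position: [0.5854, -0.097, 0.0762]
tool_rot: [3.138, -0.004, 0.826]
force: [5.5, 0.2, -11.2]
grip_width: 0.0385
```

Run:
```python
from h import *
s=bot.observe();print(s['qpos'],s['tool_rot'],s['force'],s['moment'],s['joint_efforts'],s['grip_width'])
go([.5846,-.0967,.0755],s['tool_rot'][2])
g=grab('side');cv2.imwrite('pics/s6.png',cv2.resize(g['pixels'][190:320,210:350,::-1],None,fx=4.3,fy=4.3,interpolation=cv2.INTER_CUBIC))
```

```text
[ 0.45009788  0.72901907 -0.56385778  1.78441315  0.53080671  0.7789646
  0.44156144] [ 3.13820707 -0.00359116  0.82597949] [  5.46944364   0.15653482 -11.21562698] [ 0.07205144 -1.17555157  0.01752891] [   2.92249583 -101.32280588  -13.92665952  -25.9558332     0.27803273
    1.89811237    2.64228322] 0.03845701964598755
xyz cm [-0.03 -0.08  0.07] w deg [ 0.19 -0.21 -0.  ] q7 0.442
```

View pics/s6.png

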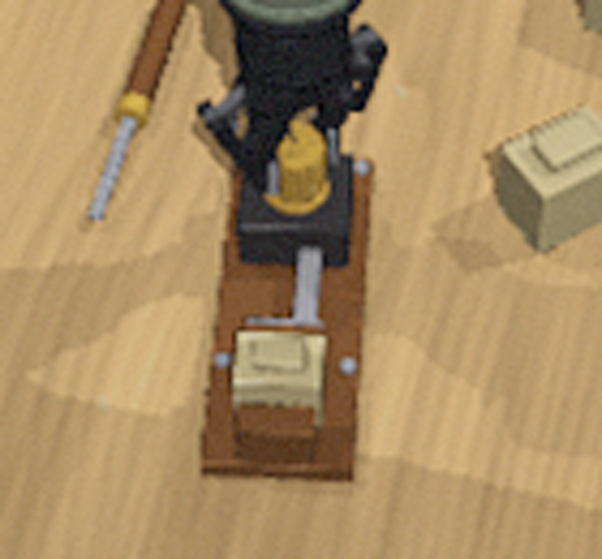

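Turned 48° and the jaw is advancing, with its plate now at about (280,322) in the crop. Continuing.

Emit:
jog_arm:
  increments:
    - {"x":0,"y":0,"z":0,"wx":0,"wy":0,"wz":6,"claw":35}
    - {"x":0,"y":0,"z":0,"wx":0,"wy":0,"wz":13,"claw":35}
    - {"x":0,"y":0,"z":0,"wx":0,"wy":0,"wz":20,"claw":35}
    - {"x":0,"y":0,"z":0,"wx":0,"wy":0,"wz":27,"claw":35}
    - {"x":0,"y":0,"z":0,"wx":0,"wy":0,"wz":34,"claw":35}
    - {"x":0,"y":0,"z":0,"wx":0,"wy":0,"wz":40,"claw":35}

```text
clock: 11.92
position: [0.5853, -0.097, 0.0761]
tool_rot: [3.142, -0.005, 0.117]
force: [3.1, -0.7, -12.6]
grip_width: 0.0382
```

Run:
```python
from h import *
s=bot.observe();print(s['qpos'],s['tool_rot'],s['force'],s['moment'],s['joint_efforts'],s['grip_width'])
import pickle
f=grab('wrist','w7.png');pickle.dump(f,open('w7.pkl','wb'))
g=grab('side');cv2.imwrite('pics/s7.png',cv2.resize(g['pixels'][190:320,210:350,::-1],None,fx=4.3,fy=4.3,interpolation=cv2.INTER_CUBIC))
```

```text
[ 0.33263744  0.69505595 -0.38732018  1.79111845  0.37323549  0.72300997
 -0.13803262] [ 3.14151026 -0.00505939  0.11728388] [  3.08035167  -0.74877923 -12.628064  ] [-0.08833975 -0.50427514  0.06687721] [   2.03005895 -103.29928637   -9.08467233  -28.33642423    0.33433967
    0.95336694    1.9674658 ] 0.03823424956312486
```

View pics/s7.png

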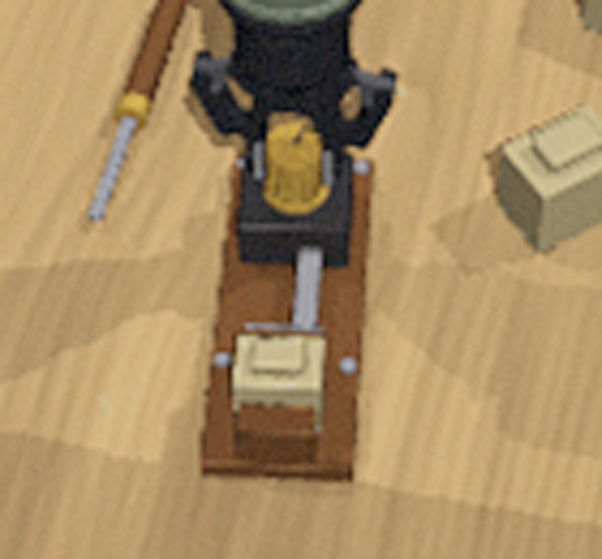

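View pics/w7.png

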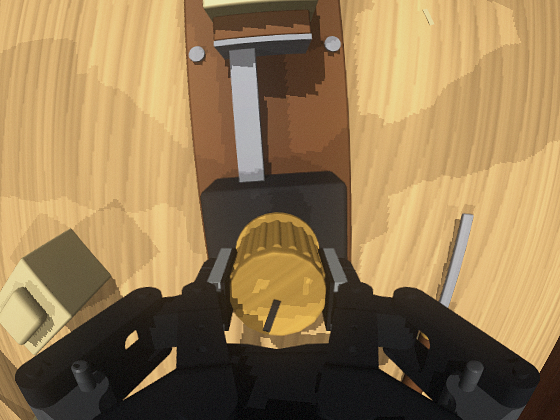

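Run:
```python
from h import *
import pickle
a=np.radians(10.9);u=np.array([-np.sin(a),np.cos(a)])
O=np.array([.5590,.0449])-.08*u
for n,pts in [('w2',[(266,168),(321,168)]),('w4',[(248,178),(306,178)]),('w7',[(213.5,41),(311,35)])]:
    f=pickle.load(open(n+'.pkl','rb'))
    p=[atz(f,*q,.052,True)[:2] for q in pts]
    print(n,np.round(p,4),[(x-O)@u for x in p])
f=pickle.load(open('w7.pkl','rb'))
cv2.imwrite('pics/w7z.png',cv2.resize(f['pixels'][0:70,180:360,::-1],None,fx=4.4,fy=4.4,interpolation=cv2.INTER_CUBIC))
```

```text
w2 [[ 0.5425 -0.0026]
 [ 0.5913  0.0071]] [np.float64(0.036515768182103184), np.float64(0.036738920998211)]
w4 [[ 0.5428 -0.0016]
 [ 0.5911  0.0074]] [np.float64(0.03743751064260217), np.float64(0.03711550624767749)]
w7 [[0.5403 0.0086]
 [0.5892 0.0169]] [np.float64(0.0478747795005665), np.float64(0.0467775803085372)]
```

View pics/w7z.png

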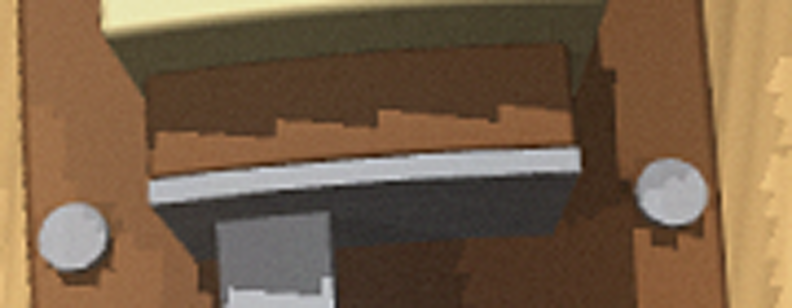

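About 10.5 mm of jaw travel came from 1.55 rad, so jamming should come after another ~30°. Moving in smaller steps now.

Emit:
jog_arm:
  increments:
    - {"x":0,"y":0,"z":0,"wx":0,"wy":0,"wz":4,"claw":35}
    - {"x":0,"y":0,"z":0,"wx":0,"wy":0,"wz":8,"claw":35}
    - {"x":0,"y":0,"z":0,"wx":0,"wy":0,"wz":12,"claw":35}
    - {"x":0,"y":0,"z":0,"wx":0,"wy":0,"wz":16,"claw":35}

```text
clock: 12.52
position: [0.5853, -0.097, 0.0762]
tool_rot: [-3.14, -0.005, -0.159]
force: [4.2, -1.0, -11.3]
grip_width: 0.0382
```

```bash
cat > st.py <<'E'
from h import *
s=bot.observe();print(s['clock'],'yaw',np.degrees(s['tool_rot'][2]),s['force'],s['moment'],'t7',s['joint_efforts'][6],s['qd'][6],s['grip_width'])
E
python3 st.py
```

```text
12.525 yaw -9.112569180701648 [  4.22799522  -1.03601396 -11.30350592] [-0.149601   -0.52519936  0.06748768] t7 1.4205329865217209 -0.4422755252701376 0.03822899544599374
```

Emit:
jog_arm:
  increments:
    - {"x":0,"y":0,"z":0,"wx":0,"wy":0,"wz":4,"claw":35}
    - {"x":0,"y":0,"z":0,"wx":0,"wy":0,"wz":8,"claw":35}

```text
clock: 12.78
position: [0.5853, -0.0969, 0.0761]
tool_rot: [-3.139, -0.005, -0.298]
force: [3.3, -0.3, -11.8]
grip_width: 0.038
```

```bash
python3 st.py
```

```text
12.775 yaw -17.075378564164282 [  3.25858199  -0.31066667 -11.83523835] [-0.11793423 -0.49237915  0.03357093] t7 1.4224127680063248 -0.44025765263038497 0.03804916291776197
```

Emit:
jog_arm:
  increments:
    - {"x":0,"y":0,"z":0,"wx":0,"wy":0,"wz":4,"claw":35}
    - {"x":0,"y":0,"z":0,"wx":0,"wy":0,"wz":8,"claw":35}

```text
clock: 13.02
position: [0.5853, -0.0969, 0.0761]
tool_rot: [-3.139, -0.004, -0.437]
force: [3.7, -1.2, -10.5]
grip_width: 0.0386
```

```bash
python3 st.py
```

```text
13.025 yaw -25.018647574564724 [  3.71485637  -1.16906979 -10.46199248] [-0.25662825 -0.47570831  0.28211975] t7 1.1375951394438744 -0.4350357365363224 0.0385793251632266
```

Emit:
jog_arm:
  increments:
    - {"x":0,"y":0,"z":0,"wx":0,"wy":0,"wz":4,"claw":35}
    - {"x":0,"y":0,"z":0,"wx":0,"wy":0,"wz":8,"claw":35}

```text
clock: 13.28
position: [0.5853, -0.0969, 0.0761]
tool_rot: [-3.138, -0.004, -0.575]
force: [3.1, -0.7, -11.3]
grip_width: 0.0384
```

```bash
python3 st.py
```

```text
13.275 yaw -32.96383522188557 [  3.1356564   -0.73708339 -11.29492012] [-0.2719454  -0.52406128  0.24713516] t7 1.1561979353427887 -0.43267714524252276 0.038417932499159944
```

The moment jumped from 0.03 to 0.28 N m between -17° and -25° yaw, so the clutch is slipping. I'll add about 27° for a total slip of roughly 35–43°.

Emit:
jog_arm:
  increments:
    - {"x":0,"y":0,"z":0,"wx":0,"wy":0,"wz":4,"claw":35}
    - {"x":0,"y":0,"z":0,"wx":0,"wy":0,"wz":8,"claw":35}
    - {"x":0,"y":0,"z":0,"wx":0,"wy":0,"wz":12,"claw":35}
    - {"x":0,"y":0,"z":0,"wx":0,"wy":0,"wz":16,"claw":35}
    - {"x":0,"y":0,"z":0,"wx":0,"wy":0,"wz":20,"claw":35}
    - {"x":0,"y":0,"z":0,"wx":0,"wy":0,"wz":24,"claw":35}
    - {"x":0,"y":0,"z":0,"wx":0,"wy":0,"wz":26,"claw":35}

```text
clock: 14.15
position: [0.5853, -0.0968, 0.0761]
tool_rot: [-3.136, -0.002, -1.028]
force: [3.2, -2.8, -10.3]
grip_width: 0.0384
```

```bash
python3 st.py
python3 - <<'E'
from h import *
import pickle
f=grab('wrist','w8.png');pickle.dump(f,open('w8.pkl','wb'))
E
```

```text
14.15 yaw -58.89824355416997 [  3.1759349   -2.82026085 -10.2833436 ] [-0.38481523 -0.51595766  0.32704068] t7 -0.0645024748519063 -0.2086632408943862 0.03843020450752956
```

View pics/w8.png

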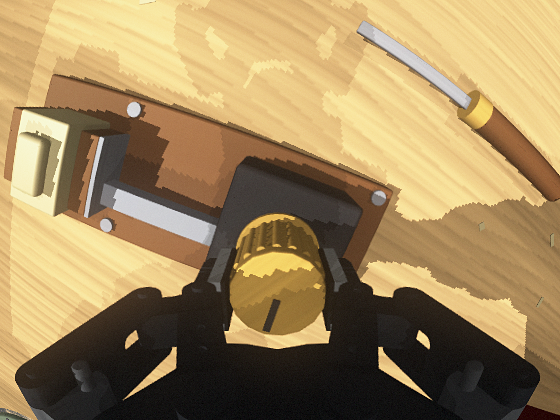

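The knob mark, at about (272,315), sits the same in the gripper as before, so the grip didn't slip. The blank is against the fence. Releasing and lifting.

Emit:
jog_arm:
  increments:
    - {"x":0,"y":0,"z":0,"wx":0,"wy":0,"wz":0,"claw":35}
    - {"x":0,"y":0,"z":0,"wx":0,"wy":0,"wz":0,"claw":100}
    - {"x":0,"y":0,"z":0,"wx":0,"wy":0,"wz":0,"claw":100}
    - {"x":0,"y":0,"z":0,"wx":0,"wy":0,"wz":0,"claw":100}
    - {"x":0,"y":0,"z":0,"wx":0,"wy":0,"wz":0,"claw":100}
    - {"x":0,"y":0,"z":-3,"wx":0,"wy":0,"wz":0,"claw":100}
    - {"x":0,"y":0,"z":-8,"wx":0,"wy":0,"wz":0,"claw":100}
    - {"x":0,"y":0,"z":-13,"wx":0,"wy":0,"wz":0,"claw":100}
    - {"x":0,"y":0,"z":-15,"wx":0,"wy":0,"wz":0,"claw":100}
    - {"x":0,"y":0,"z":-15,"wx":0,"wy":0,"wz":0,"claw":100}

```text
clock: 15.45
position: [0.5852, -0.0971, 0.2277]
tool_rot: [-3.134, -0.003, -1.03]
force: [0.2, 0.1, -0.9]
grip_width: 0.0854
```

```bash
python3 st.py
python3 - <<'E'
from h import *
import pickle
f=grab('wrist','w9.png');pickle.dump(f,open('w9.pkl','wb'))
f=grab('top','t9.png')
E
```

```text
15.45 yaw -59.00547648903759 [ 0.16158089  0.057555   -0.94844191] [ 0.04815248 -0.03961591  0.0036062 ] t7 0.06096112076193094 -0.0018764168331986146 0.08540620286793298
```

View pics/w9.png

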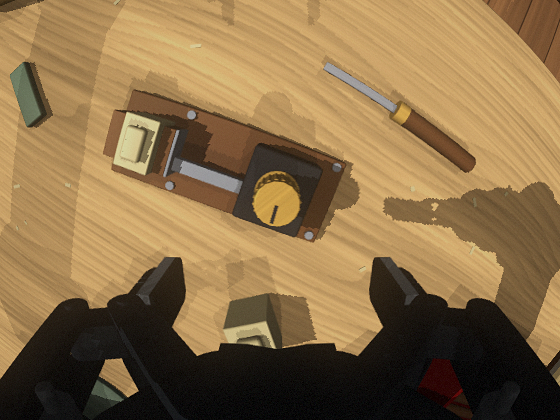

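View pics/t9.png

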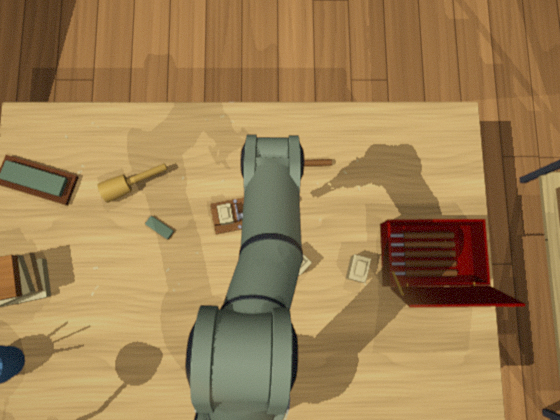

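Run:
```python
from h import *
import pickle
f=pickle.load(open('w9.pkl','rb'))
cv2.imwrite('pics/w9z.png',cv2.convertScaleAbs(cv2.resize(f['pixels'][80:200,95:225,::-1],None,fx=5,fy=5,interpolation=cv2.INTER_CUBIC),alpha=1.2))
```

```text
(no output)
```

View pics/w9z.png

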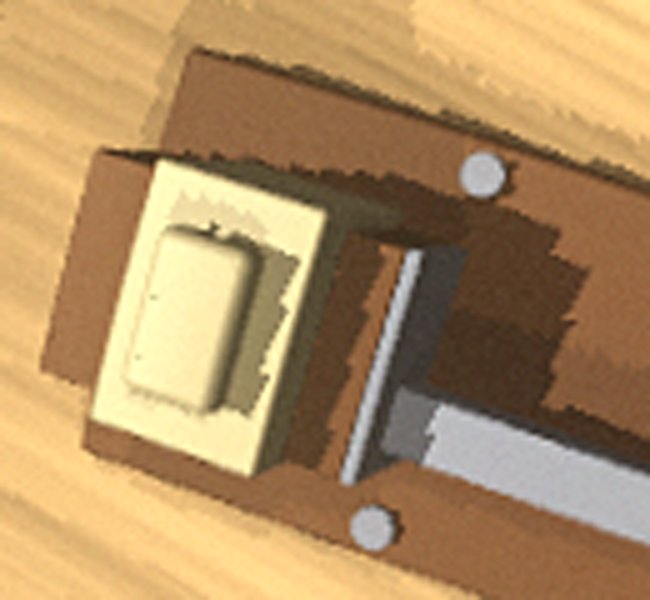

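Run:
```python
from h import *
import pickle
f=pickle.load(open('w9.pkl','rb'))
W=lambda u,v,z: atz(f,95+u/5,80+v/5,z,True)[:2]
a=np.radians(10.9);u=np.array([-np.sin(a),np.cos(a)]);w=np.array([-np.cos(a),-np.sin(a)])
O=np.array([.5590,.0449])-.08*u
C=lambda p: np.round([(p-O)@u,(p-O)@w],4)
c=[W(160,160,.066),W(327,210,.066),W(252,473,.066),W(92,418,.066)]
print([C(p) for p in c],C(np.mean(c,0)))
for i,j in((3,0),(2,1)):
    d=c[j]-c[i];print('long side yaw',np.degrees(np.arctan2(d[1],d[0])))
p=[W(412,252,.052),W(347,482,.052)];print('plate',[C(x) for x in p]);d=p[0]-p[1];print('plate yaw',np.degrees(np.arctan2(d[1],d[0])))
k=[C(W(100,150,.052)),C(W(45,372,.052))];print('fence back',k)
print(C(atz(f,276.5,204,.107,True)[:2]))
```

```text
[array([ 0.1032, -0.0276]), array([ 0.0651, -0.0281]), array([0.0653, 0.0264]), array([0.1034, 0.0269])] [ 0.0842 -0.0006]
long side yaw 10.729197659056956
long side yaw 10.7036675369566
plate [array([ 0.0498, -0.0239]), array([0.0492, 0.0253])]
plate yaw 11.553387022243205
fence back [array([ 0.1247, -0.0244]), array([0.1242, 0.0249])]
[-0.0643  0.0008]
```

The blank measures x = 84 mm and y = -1 mm in the clamp frame, upright and square within about 1°. Everything is at rest and the gripper is clear, so I'm handing in.

```bash
python3 -c "
from workcell import bot
print(bot.job_done())"
```

```text
the job is handed in; nothing more can be done
None
```

The magnolia blank is clamped boss up against the fence, and I handed the job in at about 15.5 s. No verdict was reported.

- **Blank:** I picked the smallest of the three blanks by its 56 mm ends, stood it on the bed mid-fence and let go. After clamping, its centre measured x ≈ 84 mm, y ≈ -1 mm in the clamp frame, and it was square within about 1°.
- **Knob:** One clockwise grasp turned it about 155°. The moment jumped from about 0.03–0.07 to 0.28–0.33 N m when the blank jammed, and I drove on for about 34–42° of clutch slip. The knob's mark stayed put in the gripper, so the grip itself did not slip.
- **Final check:** The gripper was open and clear, with force readings near zero. The gouge, mallet and stone slip looked undisturbed in the last pictures; I did not measure their positions. No checks failed. The last measured plate line was about 0.7° off the clamp axis, within pixel noise.

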